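# Twist a spring-bed channel nut into a peg maker's clamping channel

## Task

Take the wing-headed stud with the oblong grooved foot, put its foot through the slot of the steel channel level with the brass index, press it down gently against the sprung bed, give it a quarter turn and let the spring lift it until its grooves are fully caught on the channel lips. Let go of it standing upright and square across the channel. Never lean hard on the channel, and leave the look-alike round-footed stud and everything else on the bench where it is.

Things in the scene. Friction and masses are not known exactly. Their poses are not given: they have to be found in the camera images.
- nut: Channel nut on a stud, standing on its foot, 64 mm tall, 80 to 180 g, in either of two spots (look-alike in the other). Origin: centre of the foot's underside; z up, x along the foot. Dark steel foot 38 (x) by 20 (y) by 9 mm. Two grooves across its top run along y, 8.75 to 16 mm either side of the middle, floor 6 mm above the underside. Half a turn about z makes no difference.
- wing (a point): Centre of the nut's pale wooden wing grip, 52 mm above the underside of its foot: 36 mm along the nut's x, 14 mm thick along its y, 24 mm tall. Below it a round steel stem of 14 mm diameter goes down to the foot. Axes as the nut's.
- board: Fixed clamping board, teak base 12 mm thick. Origin on its underside, at the nominal middle of the channel; z up, y along the channel, x across. The steel channel on it is 52 mm wide, 280 mm long (y -140 to +140), closed at the ends, top face 57 mm above the bench. Any force on the board and all it carries must stay under 40 N: touch down at 10 mm/s or slower, as faster landings spike.
- slot (a point): Nominal middle of the slot in the channel's top face (57 mm high). Slot 22 mm wide, along board y; its edges turn down, 3 mm thick, to 8 mm below the top face. The channel is screwed down through oblong holes: its true centre line is anywhere up to 12 mm to either side of this point along board x, parallel to board y; fast, but not measured. Find it by feel (or sight).
- bed_top (a point): Nominal top of the sprung bed plate at rest, 12 mm below the channel's top face, 45 mm above the bench, the whole length of the channel. It yields straight down, pushing back about 4.6 N at first plus 0.7 N per mm, with a hard stop 11 mm down. Inside, the channel is 47 mm wide.
- caught (a point): Height of the nut's underside when fully caught: 43 mm above the bench, the foot lying across the channel (nut x along board x). To turn freely, either way, the underside must be pressed down to between 35 and 39.5 mm above the bench. This point is at the nominal middle of the channel, not where the nut goes.
- billet (a point): Top of the pinned square billet (30 mm; board x 58 to 88 mm, y -85 to +145 mm, 42 mm high) under the foot of the steel cam hold-down. The hold-down stands on the board behind the billet (board x 55 to 126 mm, y 90 to 183 mm with its lever), up to 113 mm high.
- mark (a point): Middle of the top face (10 by 8 mm) of the brass index, a stiff slider beside the channel, 60 mm above the bench, 49 mm to the +x side of the board's origin. Its axes are the board's. Its y place along the channel (from -95 to -15 mm in the board's frame) is where the nut goes.
- dog: Look-alike stud with a round foot, 34 mm diameter, 9 mm thick, otherwise stem and wing like the nut's; origin at the centre of its underside. Does not fit the channel; leave it.
- square: Red steel try square lying flat, stock 110 mm along y, blade 150 mm along +x, up to 18 mm high. Origin under the middle of the stock.
- burnisher: Round boxwood burnisher lying along x, about 185 mm long, 26 mm thick at the handle (-x end). Origin under its middle part.
- whetstone: Grey whetstone, 60 by 160 (y) by 25 mm, origin at the centre of the underside.
- peg_a: Finished honey-coloured tuning peg lying along x, 108 mm long, 14 mm high; origin under the thin end of its shaft, flat head at +x.
- peg_b: Second such peg.
Not all that is in view belongs to the job. Leave any blue or orange look-alike of the nut alone.

How it is judged:
By the outcome, as a careful person would: the job done as asked, in the order asked, and still so for the second after the job is handed in, with the robot touching nothing.
It also fails if it takes over 72 s, if anything falls off the work surface, if the arm or the gripper's body presses on something with over 40 N, if the wrist force passes 120 N, or if a joint passes its speed limit or range.

## Robot

A 6-joint arm with a two-finger parallel gripper is mounted at the origin on the work surface. World frame = base frame: x ahead of the robot, y to its left, z up, the work surface at z = 0. Lengths are in m, angles in rad, forces in N, time in s.
With the tool pointing down it reaches from about 0.35 to 0.975 m from the base axis. Payload 7.1 kg.
Tool frame: the origin (TCP) lies at the very end of the fingers, on their centre line; the grasp point (between the pads) lies 19 mm behind it; z points along the fingers, y is the line along which they close (so a half turn about z gives the same grasp; the last joint's range is limited). The gripper opens to 88 mm and grips with 3 to 60 N. Pads are 20 mm wide; open, the fingers measure 115 mm over their backs; the gripper's body (75 mm by 178 mm) begins 61 mm behind the grasp point.
Start: joints at [-1.276, 0.423, 1.63, -0, 1.089, -0.019], TCP at [0.193, -0.594, 0.223] pointing down, gripper open.
Joint ranges: [-3, 3], [-0.9, 2.11], [0.09, 2.58], [-1.31, 4.45], [0.11, 2.69], [-2.54, 2.54]. Speed limits (rad/s): [2.39, 2.39, 3.01, 3.14, 3.14, 3.14].

## Interface

Orientations are given as a unit quaternion [x, y, z, w].
In Python, from bench import arm, claw, vision, ticket gives the robot as it stands. The module is installed in compiled form; this text tells all that it offers. Calls block until the motion is done:
- arm.reach(position, orientation): joint-space move of the TCP to a pose.
- arm.move_linear(position, ori=None, max_speed=0.15, force_limit=None): straight line of the TCP; ori=None keeps the orientation; max_speed is the mean speed in m/s. With force_limit (N) it stops when the force on the tool has changed by that much, and returns True; else False.
- arm.set_joints(angles): joint-space move.
- claw.open_jaws() and claw.close(strength=None): open the fingers fully, or close them until they stop; strength is the grip in N (None keeps the last).
- arm.wait(seconds).
- arm.inverse_kinematics(position, orientation): joint angles nearest the present ones, or None.
- arm.get_state(): the state.
- vision.camera(name): name is "scene" or "top" or "wrist"; returns a dict with "pixels" (384x512x3 uint8, red, green, blue), "depth" (384x512 float32, m along the optical axis (not along the pixel's ray), 0 where there is no reading), "fovy" (degrees; the focal length in pixels is half the picture's height over the tangent of half this angle, whatever the lens; pixels are square), "cx", "cy" (the principal point, pixels), "xyz" and "attitude" of the camera in the world. Camera axes: x right, y down, z forward; pixel columns grow to the right and rows downward; lengths in m; the calibration is good to about 2 mm. The wrist camera is an equidistant fisheye: a pixel r from the principal point sees the ray r / f radians off the axis. A picture is of the moment at which its call begins.
A pose or a line that the arm cannot do raises arm.PlanningError and nothing moves.
- ticket.finish_job(): hands the job in; it is judged then, once.
The state is a dict: "t": time; "qpos": joint angles; "qd": joint speeds; "effort": joint torques, N m; "tcp_pos": TCP position; "tcp_rot": TCP orientation; "ft_force": force on the tool from outside, world axes, zero at the start; "wrist_torque": the same for the moment, N m; "width": opening from 0.0 (shut) to 1.0 (fully open); "grip_force": force on a finger pad.
Only numpy, scipy, OpenCV 4.12 (cv2) and the standard library are available. Lean on these libraries where they do the work, as an engineer would, in place of code of your own. Each camera call takes 0.05 s, during which the arm holds its last target. There are 200 camera calls.

## Working session

There is one attempt and no reset: what is moved stays moved. The work goes in short steps, each a Python script; the robot and the scene stay as the last script left them, time stands still between calls to the robot, and variables do not carry over. Pictures are saved under pics/ and viewed, at most 10 in all, crops included, and the job is handed in when it is done.

```bash
mkdir -p pics; cat > h.py <<'E'
import numpy as np, cv2
from scipy.spatial.transform import Rotation as R
from bench import arm, claw, vision, ticket
def snap(name):
    d=vision.camera(name); np.savez('last_'+name,**d); return d
def Rm(d):
    a=np.array(d["attitude"],float)
    return a if a.shape==(3,3) else R.from_quat(a).as_matrix()
def cloud(d):
    f=192/np.tan(np.radians(float(d["fovy"]))/2); v,u=np.mgrid[0:384,0:512]
    z=d["depth"]; p=np.stack([(u-d["cx"])/f*z,(v-d["cy"])/f*z,z],-1)
    return p@Rm(d).T+d["xyz"]
E
python3 - <<'E'
from h import *
for n in("top","scene"):
    d=snap(n); print(n,d["fovy"],d["cx"],d["cy"],d["xyz"],d["attitude"])
    cv2.imwrite(f'pics/{n}0.png',cv2.resize(d["pixels"][:,:,::-1],(800,600)))
s=arm.get_state();print(s["t"],s["tcp_rot"],s["width"])
E
```

```text
top 54.03579761594866 258.91852448057386 195.81497619365229 [0.40570202 0.02662405 0.98296071] [-0.65508477  0.74848906 -0.07810649  0.06728625]
scene 44.98892734631785 258.0628416199975 192.69684490036252 [0.94419831 0.46060367 1.08326705] [ 0.32771745  0.90739013 -0.24951641 -0.08358222]
0.1 [ 9.87721768e-01  1.56221706e-01 -8.47223188e-05 -6.92851431e-04] 1.0020356209420807
```

View pics/top0.png

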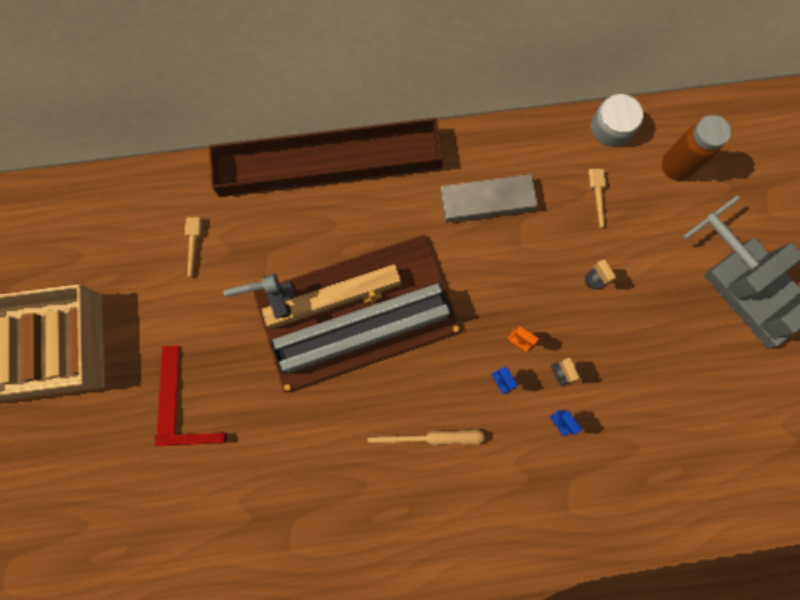

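View pics/scene0.png

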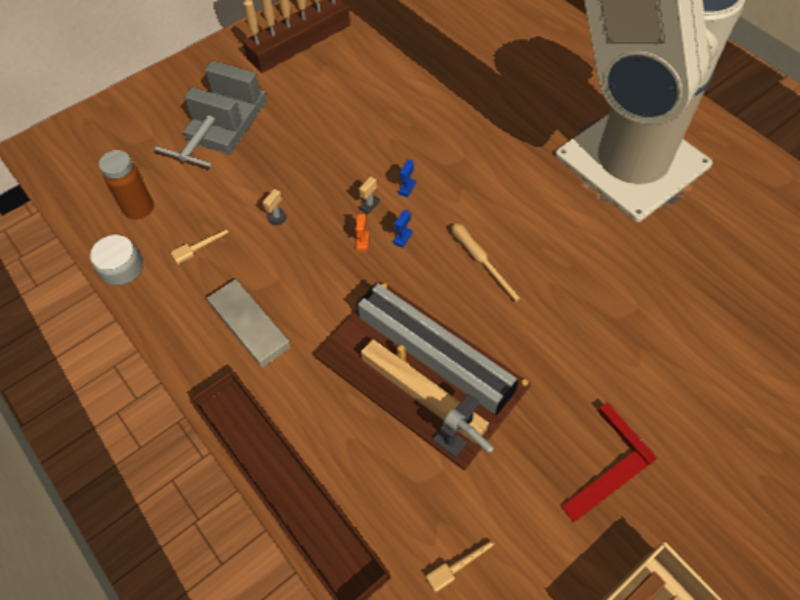

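The top view (800-px scale) shows the channel around (365,325) with the brass index at (373,296). The two studs are at (567,372) and (600,274). In the scene view, the far one at (275,205) looks round-footed and the near one at (368,193) looks oblong. I'll measure from the depth data and zoom in on both.

```bash
cat > m.py <<'E'
from h import *
def rect(P):
    c,(w,h),a=cv2.minAreaRect((P[:,:2]*1000).astype(np.float32)); return np.round(c,1),round(w,1),round(h,1),round(a,1)
C={n:dict(np.load(f'last_{n}.npz')) for n in("top","scene")}
for n,d in C.items():
    P=cloud(d); hsv=cv2.cvtColor(d["pixels"],cv2.COLOR_RGB2HSV); H,S,V=[hsv[...,i].astype(int) for i in range(3)]; z=P[...,2]
    lo,hi=(0.05,0.0675)
    reg=(P[...,0]>.2)&(P[...,0]<.9)&(abs(P[...,1])<.5)&(d["depth"]>0)
    print(n,"bench z",np.median(z[reg&(z<.02)]))
    m=(reg&(z>.052)&(z<.061)&(S<70)).astype(np.uint8)
    k,l,st,_=cv2.connectedComponentsWithStats(m)
    for i in range(1,k):
        if st[i,4]>60: print(" lip",st[i],rect(P[l==i]),np.median(z[l==i]).round(4))
    m=(reg&(z>.045)&(z<.075)&(S>60)).astype(np.uint8)
    k,l,st,_=cv2.connectedComponentsWithStats(m)
    for i in range(1,k):
        if st[i,4]>8: Q=P[l==i]; print(" col",st[i],rect(Q),np.median(Q[:,2]).round(4),Q[:,2].max().round(4),np.median(H[l==i]),np.median(S[l==i]),np.median(V[l==i]))
t=C["top"]["pixels"][:,:,::-1]; s=C["scene"]["pixels"][:,:,::-1]
a=cv2.resize(t[160:280,310:410],(400,480),interpolation=cv2.INTER_CUBIC)
b=cv2.resize(s[90:190,160:280],(400,333),interpolation=cv2.INTER_CUBIC)
o=np.zeros((480,800,3),np.uint8);o[:,:400]=a;o[:333,400:]=b;cv2.imwrite('pics/crop1.png',o)
E
python3 m.py
```

```text
top bench z 0.0013497689115882228
 lip [ 174  182  114   55 1370] (array([576. ,  73.4]), 52.7, 285.5, 11.7) 0.058
 col [429  89  11  19  97] (array([ 798.1, -492.9]), 42.0, 9.7, 6.0) 0.0597 0.0738 13.0 229.0 101.0
 col [437 144   9   9  13] (array([ 663.8, -485.6]), 4.0, 29.5, 36.6) 0.0534 0.0551 14.0 88.0 136.0
 col [380 166  14  15 122] (array([ 614. , -330.6]), 35.9, 15.6, 20.4) 0.0635 0.0687 17.0 149.5 201.0
 col [228 176   6   9  14] (array([650.9,  64.6]), 12.5, 18.0, 62.0) 0.0456 0.0472 17.0 148.0 220.0
 col [236 186   4   5  16] (array([625.7,  51.1]), 8.6, 7.6, 18.3) 0.0602 0.0623 18.0 190.5 178.0
 col [328 208  16  14 106] (array([ 525.2, -183.8]), 36.1, 13.4, 46.6) 0.0642 0.0693 12.0 241.0 226.0
 col [173 217   7  21  28] (array([547.3, 212.9]), 51.6, 4.0, 11.4) 0.0577 0.0615 9.0 125.0 56.5
 col [358 229  12  15 111] (array([ 463.4, -242. ]), 35.8, 13.9, 14.8) 0.0643 0.0683 17.0 148.0 212.0
 col [318 234  13  15 105] (array([ 464. , -143.6]), 35.7, 15.1, 22.5) 0.0643 0.069 110.0 214.0 156.0
 col [357 263  15  15 118] (array([ 383.9, -228.4]), 36.2, 14.8, 27.2) 0.0639 0.06
[... 250 characters left out ...]
230 113  12  14  93] (array([ 462.9, -241.8]), 36.5, 15.5, 11.5) 0.0612 0.0688 17.0 140.0 198.0
 col [ 78 117  16  15 117] (array([ 800.6, -493.5]), 11.6, 45.5, 89.5) 0.0609 0.0749 12.0 213.0 113.0
 col [169 121  12  15 101] (array([ 613.3, -329.9]), 37.5, 15.6, 19.2) 0.0607 0.0674 17.0 140.0 192.0
 col [253 134  10  15  89] (array([ 463. , -143.2]), 37.9, 14.0, 21.6) 0.062 0.0674 110.0 211.0 144.0
 col [228 137   7  14  77] (array([ 525.1, -184. ]), 38.6, 14.3, 47.0) 0.0624 0.0682 11.0 220.0 227.0
 col [233 181  14   8  14] (array([589.8, -66.9]), 13.8, 35.2, 68.1) 0.0567 0.0587 14.0 117.5 56.5
 col [255 221   5   6  23] (array([626. ,  50.7]), 10.0, 8.6, 6.3) 0.0577 0.0623 18.0 176.0 186.0
```

View pics/crop1.png

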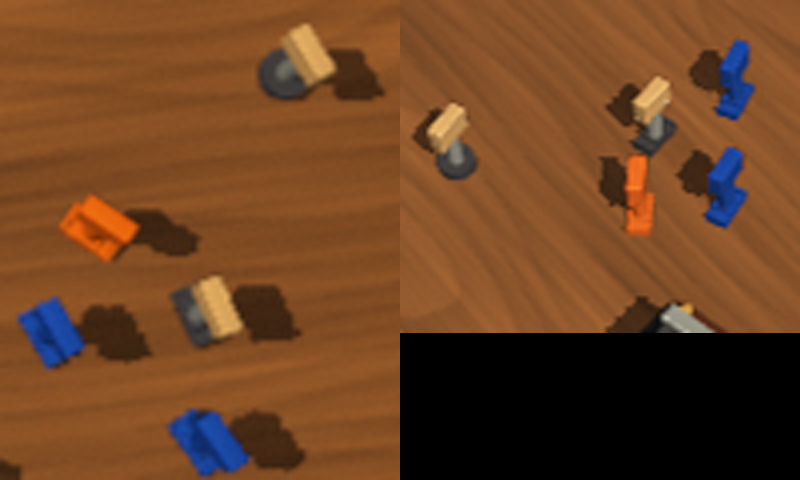

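The crop confirms the near stud (left half, about (205,310)) has the oblong foot, and the far one (about (300,70)) is the round look-alike. The sizes and the 64 mm tops check out. Next I'll refine the channel line and pick up the nut.

```bash
cat >> h.py <<'E'
def q(yaw): return (R.from_euler('z',yaw,degrees=True)*R.from_euler('x',180,degrees=True)).as_quat()
def st():
    s=arm.get_state(); print("t %.2f"%s["t"],"tcp",np.round(s["tcp_pos"],4),"F",np.round(s["ft_force"],2),"M",np.round(s["wrist_torque"],2),"w %.3f g %.1f"%(s["width"],s["grip_force"]),"yaw %.2f"%np.degrees(2*np.arctan2(s["tcp_rot"][1],s["tcp_rot"][0])),"q6 %.2f"%s["qpos"][5]); return s
E
cat > ch.py <<'E'
from h import *
for n in("top","scene"):
    d=dict(np.load(f'last_{n}.npz')); P=cloud(d); S=cv2.cvtColor(d["pixels"],cv2.COLOR_RGB2HSV)[...,1]
    a=np.radians(11.6); ex=np.array([np.cos(a),np.sin(a)]); ey=np.array([-ex[1],ex[0]])
    D=P[...,:2]-[.5755,.0737]; X=D@ex*1e3; Y=D@ey*1e3; z=P[...,2]*1e3
    box=(abs(X)<33)&(abs(Y)<125)
    e=[]
    for y in np.arange(-120,120,8):
        b=box&(Y>=y)&(Y<y+8); up=b&(z>52.5)&(z<62); lo=b&(z<50)&(abs(X)<14)
        xs=X[up]; L=xs[xs<0]; U=xs[xs>0]
        if len(L)>2 and len(U)>2: e.append([y+4,L.min(),L.max(),U.min(),U.max(),X[lo].mean() if lo.any() else np.nan])
    e=np.array(e); 
    for j,nm in enumerate(["outL","inL","inU","outU","slot"]):
        ok=~np.isnan(e[:,j+1]); p=np.polyfit(e[ok,0],e[ok,j+1],1); print(n,nm,"x0 %.2f slope deg %.2f"%(p[1],np.degrees(np.arctan(p[0]))))
    up=box&(z>54)&(z<62)&(S<70); v=cv2.fitLine((P[up][:,:2]*1000).astype(np.float32),cv2.DIST_L2,0,.01,.01).ravel(); print("fit",np.degrees(np.arctan2(v[1],v[0]))%180-90,v[2:])
E
python3 ch.py
python3 - <<'E'
from h import *
x,y,yaw=.4632,-.2419,13.5
print(arm.inverse_kinematics([x,y,.033],q(yaw)))
arm.reach([x,y,.16],q(yaw)); st()
arm.move_linear([x,y,.035],max_speed=.08); st()
claw.close(40); st()
E
```

```text
top outL x0 -25.36 slope deg -0.03
top inL x0 -10.80 slope deg -0.08
top inU x0 11.49 slope deg -0.14
top outU x0 26.23 slope deg -0.10
top slot x0 2.18 slope deg -0.09
fit 11.617027 [574.996    74.52614]
scene outL x0 -26.46 slope deg -0.06
scene inL x0 -10.91 slope deg -0.03
scene inU x0 10.36 slope deg -0.14
scene outU x0 25.85 slope deg 0.03
scene slot x0 -4.38 slope deg -0.09
fit 11.780495 [576.3434   77.35636]
[-5.04052675e-01  5.77608843e-01  1.95240007e+00 -4.44089210e-16
  6.11583745e-01  8.31124202e-01]
t 1.74 tcp [ 0.4632 -0.2427  0.1602] F [-0.68 -0.55 -1.01] M [0.06 0.03 0.03] w 1.001 g 0.0 yaw 13.46 q6 0.83
t 3.46 tcp [ 0.4635 -0.2421  0.0354] F [-0.94  0.21  0.78] M [ 0.01 -0.01 -0.01] w 0.998 g 0.0 yaw 13.50 q6 0.83
t 4.58 tcp [ 0.4631 -0.2419  0.0349] F [-0.26  0.11 -0.56] M [-0.01 -0.   -0.03] w 0.157 g 40.0 yaw 13.50 q6 0.83
```

Grip is good (13.8 mm wide, as expected). I'll lift the nut and carry it over the slot, turned lengthwise along the channel, then test a pure rotation in the air.

```bash
cat >> h.py <<'E'
A=11.69; EX=np.array([np.cos(np.radians(A)),np.sin(np.radians(A))]); EY=np.array([-EX[1],EX[0]]); O=np.array([.5755,.0737])
def pt(x,y,under,g=.035): return [*(O+EX*x/1e3+EY*y/1e3),under/1e3+g]
E
python3 - <<'E'
from h import *
arm.move_linear([.4631,-.2419,.15],max_speed=.15); st()
arm.reach(pt(0,-32.5,90),q(A+80)); st()
arm.move_linear(pt(0,-32.5,90),q(A+90),max_speed=.05); st()
arm.move_linear(pt(0,-32.5,62),max_speed=.03); st()
arm.wait(.2); st()
d=snap("top");e=snap("scene")
o=np.hstack([cv2.resize(d["pixels"][150:260,160:310],(400,293),interpolation=2),cv2.resize(e["pixels"][150:260,200:350],(400,293),interpolation=2)])
cv2.imwrite('pics/over.png',o[:,:,::-1])
E
```

```text
t 5.50 tcp [ 0.4626 -0.2416  0.1494] F [-0.48 -0.36 -0.72] M [-0.01  0.01  0.03] w 0.158 g 40.0 yaw 13.50 q6 0.83
t 6.67 tcp [0.5817 0.0411 0.1246] F [-0.99 -0.76 -1.01] M [ 0.02 -0.11 -0.03] w 0.156 g 40.0 yaw 91.59 q6 0.02
t 7.00 tcp [0.582  0.0406 0.1251] F [-0.21 -0.33 -1.39] M [-0.05 -0.11 -0.02] w 0.156 g 40.0 yaw 101.37 q6 -0.15
t 8.08 tcp [0.5822 0.0419 0.0972] F [ 1.05 -0.48 -0.41] M [-0.04 -0.07 -0.06] w 0.153 g 40.0 yaw 101.69 q6 -0.15
t 8.28 tcp [0.5822 0.0419 0.0972] F [-0.63  0.68 -1.24] M [-0.03 -0.09 -0.05] w 0.155 g 40.0 yaw 101.69 q6 -0.15
```

View pics/over.png

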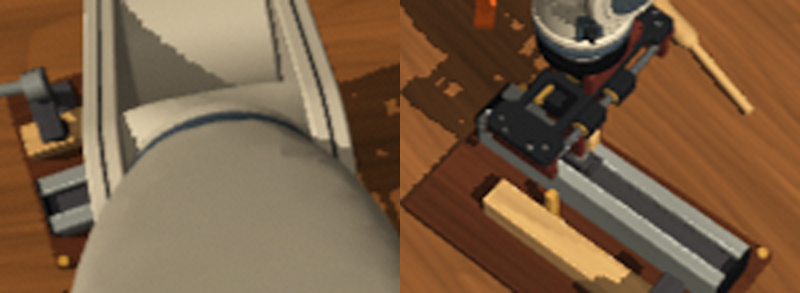

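The right half shows the foot just above the slot at about (590,160), opposite the index at (552,200). I'll feel for the slot, descending slowly.

```bash
python3 - <<'E'
from h import *
Y=-32.5
for dx in (0,1.1,-1.1,2.2,-2.2,3.2,-3.2):
    arm.move_linear(pt(dx,Y,58.5),max_speed=.02)
    hit=arm.move_linear(pt(dx,Y,50),max_speed=.008,force_limit=5)
    print(dx,hit); s=st()
    if not hit and s["tcp_pos"][2]<.0865: break
    arm.move_linear(pt(dx,Y,58.5),max_speed=.02)
E
```

```text
0 False
t 9.92 tcp [0.5821 0.0419 0.0851] F [-0.07 -0.82 -0.85] M [-0.06 -0.14  0.04] w 0.159 g 40.0 yaw 101.69 q6 -0.15
```

It went in first time. Now I'll press it down to 37.3 mm.

```bash
python3 - <<'E'
from h import *
Y=-32.5
for u in (46,43,40,37.3):
    print(u,arm.move_linear(pt(0,Y,u),max_speed=.007,force_limit=16)); s=st()
E
```

```text
46 False
t 10.64 tcp [0.5821 0.0419 0.081 ] F [-0.5   0.88 -0.16] M [-0.   -0.09 -0.05] w 0.160 g 40.0 yaw 101.69 q6 -0.15
43 False
t 11.22 tcp [0.5823 0.0419 0.0783] F [-0.87 -0.23  4.  ] M [-0.08  0.1  -0.02] w 0.158 g 40.0 yaw 101.69 q6 -0.15
40 False
t 11.79 tcp [0.5823 0.0419 0.0753] F [-1.03 -0.06  6.01] M [ 0.05  0.22 -0.01] w 0.156 g 40.0 yaw 101.69 q6 -0.15
37.3 False
t 12.32 tcp [0.5823 0.0419 0.0728] F [-1.39 -0.18  8.72] M [-0.11  0.34 -0.01] w 0.155 g 40.0 yaw 101.69 q6 -0.15
```

Force matches the spring at about 37.6 mm. Now the quarter turn, in steps.

```bash
python3 - <<'E'
from h import *
Y=-32.5
for a in (75,60,45,30,15,0):
    h=arm.move_linear(pt(0,Y,37),q(A+a),max_speed=.02,force_limit=14); s=st()
    if h or abs(s["wrist_torque"][2])>1: print("STOP",h); break
    arm.wait(.1)
arm.wait(.3); st()
E
```

```text
t 12.73 tcp [0.5832 0.0418 0.0728] F [-0.58 -0.49  8.1 ] M [-0.12  0.07 -0.05] w 0.154 g 40.0 yaw 86.68 q6 0.11
t 13.24 tcp [0.5835 0.0417 0.0729] F [-0.19 -0.85  9.26] M [-0.2  -0.03 -0.06] w 0.159 g 40.0 yaw 71.67 q6 0.37
t 13.75 tcp [0.5835 0.0417 0.0729] F [ 1.42 -0.95  8.7 ] M [-0.22 -0.05 -0.05] w 0.155 g 40.0 yaw 56.67 q6 0.63
t 14.26 tcp [0.5835 0.0416 0.0729] F [ 0.32 -0.87  8.26] M [-0.32 -0.02 -0.05] w 0.158 g 40.0 yaw 41.68 q6 0.89
t 14.77 tcp [0.5835 0.0416 0.0729] F [ 0.16 -1.17  9.76] M [-0.31 -0.01 -0.03] w 0.154 g 40.0 yaw 26.68 q6 1.16
t 15.28 tcp [0.5833 0.0416 0.0729] F [-0.35 -1.78  8.67] M [-0.34  0.12 -0.03] w 0.156 g 40.0 yaw 11.68 q6 1.42
t 15.68 tcp [0.5833 0.0416 0.0729] F [-0.1  -1.9   7.81] M [-0.29  0.13 -0.02] w 0.159 g 40.0 yaw 11.70 q6 1.42
```

```bash
python3 - <<'E'
from h import *
Y=-32.5
for u in (40,41.5,42.5,43):
    print(u,arm.move_linear(pt(0,Y,u),max_speed=.006,force_limit=14)); st()
arm.wait(.2); st()
E
```

```text
40 False
t 16.32 tcp [0.5833 0.0416 0.0757] F [ 1.01 -1.89  6.14] M [-0.34 -0.02 -0.03] w 0.156 g 40.0 yaw 11.69 q6 1.42
41.5 False
t 16.73 tcp [0.5832 0.0416 0.0771] F [ 0.74 -1.07  5.98] M [-0.33 -0.14 -0.01] w 0.161 g 40.0 yaw 11.70 q6 1.42
42.5 False
t 17.04 tcp [0.5831 0.0416 0.0778] F [ 3.11 -3.11  3.58] M [-0.51 -0.58 -0.  ] w 0.160 g 40.0 yaw 11.70 q6 1.42
43 False
t 17.29 tcp [0.5831 0.0416 0.0779] F [ 5.3  -2.62 -0.5 ] M [-0.57 -0.91  0.01] w 0.159 g 40.0 yaw 11.70 q6 1.42
t 17.49 tcp [0.5831 0.0416 0.0779] F [ 5.23 -2.48 -0.44] M [-0.64 -0.97  0.01] w 0.159 g 40.0 yaw 11.69 q6 1.42
```

It's at the caught height, but there's a side force of about 5 N. I'll relieve that before letting go.

```bash
python3 - <<'E'
from h import *
Y=-32.5
arm.move_linear(pt(0,Y,41),max_speed=.006); st()
for dx in (1,2):
    arm.move_linear(pt(dx,Y,41),max_speed=.006,force_limit=8); st()
    arm.move_linear(pt(dx,Y,42.8),max_speed=.006,force_limit=14); s=st()
    if np.hypot(*s["ft_force"][:2])<2.5: break
    if dx<2: arm.move_linear(pt(dx,Y,41),max_speed=.006)
E
```

```text
t 17.98 tcp [0.5831 0.0417 0.0766] F [ 2.7  -3.66  6.43] M [-0.63 -0.56 -0.01] w 0.160 g 40.0 yaw 11.70 q6 1.42
t 18.29 tcp [0.5832 0.0418 0.0763] F [ 1.49 -3.22  6.6 ] M [-0.7  -0.25  0.03] w 0.157 g 40.0 yaw 11.70 q6 1.42
t 18.74 tcp [0.5832 0.0418 0.0778] F [ 2.92 -4.23  3.33] M [-0.94 -0.45  0.06] w 0.157 g 40.0 yaw 11.70 q6 1.42
t 19.51 tcp [0.5832 0.0421 0.0759] F [ 0.57 -4.39  6.31] M [-0.92  0.06  0.1 ] w 0.155 g 40.0 yaw 11.69 q6 1.42
t 19.96 tcp [0.5832 0.0421 0.0777] F [ 0.73 -4.16  5.94] M [-0.87  0.01  0.01] w 0.156 g 40.0 yaw 11.70 q6 1.42
```

```bash
python3 - <<'E'
from h import *
Y=-32.5
arm.move_linear(pt(2,Y,43.2),max_speed=.006,force_limit=14); st()
claw.close(8); arm.wait(.2); st()
claw.open_jaws(); st()
arm.move_linear(pt(2,Y,150),max_speed=.1); st()
arm.reach([.35,-.35,.3],q(30)); st()
d=snap("top");e=snap("scene")
for n,d in(("top",d),("scene",e)):
    P=cloud(d);D=P[...,:2]-O;X=D@EX*1e3;Yb=D@EY*1e3;z=P[...,2]*1e3
    m=(abs(X)<35)&(abs(Yb+32.5)<40)&(z>88)&(z<120)
    Q=np.stack([X[m],Yb[m]],-1).astype(np.float32); print(n,m.sum(),cv2.minAreaRect(Q),np.percentile(z[m],[50,95]))
    b=(abs(X-45)<9)&(abs(Yb+32)<10)&(z>55)&(z<66); print(" mark",X[b].mean(),Yb[b].mean())
d=dict(np.load('last_top.npz'))
o=np.hstack([cv2.resize(d["pixels"][150:260,160:310],(400,293),interpolation=2),cv2.resize(e["pixels"][150:260,200:350],(400,293),interpolation=2)])
cv2.imwrite('pics/done.png',o[:,:,::-1])
E
```

```text
t 20.21 tcp [0.5832 0.0421 0.0779] F [-0.36 -4.2   3.35] M [-0.97  0.08  0.02] w 0.153 g 40.0 yaw 11.69 q6 1.42
t 20.62 tcp [0.5833 0.0422 0.0778] F [-1.75 -4.91  1.32] M [-0.99  0.29 -0.03] w 0.162 g 8.0 yaw 11.69 q6 1.42
t 21.82 tcp [0.584  0.0423 0.0782] F [-0.   -0.74  0.08] M [ 0.02 -0.01  0.  ] w 1.002 g 0.0 yaw 11.69 q6 1.42
t 23.04 tcp [0.5835 0.0423 0.1843] F [ 0.28 -0.63 -0.83] M [0.01 0.   0.05] w 1.002 g 0.0 yaw 11.69 q6 1.42
t 24.76 tcp [ 0.3504 -0.3496  0.2997] F [-0.62  0.4   0.12] M [-0.   -0.01  0.04] w 1.000 g 0.0 yaw 30.03 q6 0.24
top 96 ((1.0592784881591797, -32.64014434814453), (36.262020111083984, 13.864990234375), 0.41228991746902466) [107.64121003 111.0577034 ]
 mark 44.27168867197549 -32.71395666174508
scene 119 ((1.0860881805419922, -32.64989471435547), (14.394975662231445, 35.5330810546875), 89.12358856201172) [104.9066298  108.74697984]
 mark 45.10844058992055 -32.533036638492206
```

View pics/done.png

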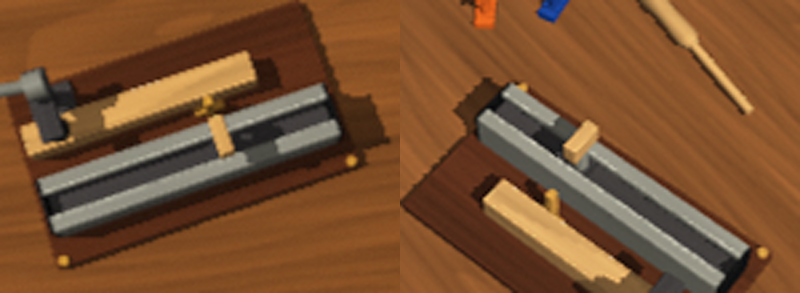

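The stud stands across the channel opposite the index: wing at (222,135) in the left half and (582,143) in the right, index at (210,103) and (552,200). Position error along the channel is about 0.1 mm, it's within 1° of square, and the top is at about 107 mm as required. I'll do a quick tilt check from the wing's top face and then hand in.

```bash
python3 - <<'E'
from h import *
ok=True
for n in("top","scene"):
    d=dict(np.load(f'last_{n}.npz')); P=cloud(d);D=P[...,:2]-O;X=D@EX*1e3;Y=D@EY*1e3;z=P[...,2]*1e3
    m=(abs(X)<25)&(abs(Y+32.5)<15)&(z>103)&(z<114)
    c=np.linalg.lstsq(np.stack([X[m],Y[m],np.ones(m.sum())],1),z[m],rcond=None)[0]
    print(n,"tilt deg",np.degrees(np.arctan(c[:2])),"mean z",z[m].mean()); 
    if n=="top": ok=abs(np.degrees(np.arctan(c[0])))<4
if ok: print(ticket.finish_job())
E
```

```text
top tilt deg [-1.43894852  2.70774985] mean z 107.9229599739195
scene tilt deg [1.24977945 2.76721565] mean z 106.48366735037291
the job is handed in; nothing more can be done
None
```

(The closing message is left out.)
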